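# Push the tea cartons back into line and close the rack's bookend

### The job

Tidy the tea rack using pushes of the fingers only, without gripping, lifting or tipping anything: push the carton standing in front of the rack straight into the free space at the bookend's end of the row, and all three cartons back until they stand square against the back board. Then slide the bookend along until the three cartons stand closed up, side by side, between it and the fixed cheek with no gaps. Leave everything else on the worktop where it stands.

Things in the scene. Friction and masses are not known exactly. Their poses are not given: they have to be found in the camera images.
- tea_rack: wooden tea rack, fixed, no floor, open to the robot. Origin: on the worktop at the front face of its back board, mid-bay with the bookend fully open. +x: from the open front to the board; +y: along the board to the fixed cheek. Board face x = 0, 42 mm high, a rod behind it. Cheek: inner face y = +130 mm, 78 mm high, 98 mm deep. A carton fully home has its centre at x = -61 mm
- bookend (a joint): travel of the sliding bookend in m: 0 fully open, growing towards the fixed cheek (rack +y), at most 0.115. At value q its inner face is at rack y = -0.130 + q and the bay is 0.260 - q wide; 0.086 with three cartons closed up. Starts at 0 to 0.04. It slides stiffly (1.2 N, plus the cartons it pushes) and stays where it is left
- bookend_mid (a point): middle of the bookend, an upright dark steel plate with a cork pad inside: 10 mm thick in all (point half-way through), 92 mm front to back (95 to 3 mm in front of the board), top 77 mm above the worktop; this point is 40 mm up, 49 mm in front of the board. Outer face (rack -y) bare; a black runner on the rod, behind the board, sticks out 28 mm
- tea_box_left: loose tea carton, pale green with a leaf picture, 58 x 122 mm on plan, 65 mm high, 0.1 to 0.2 kg; may tip if its side is pushed high up. Origin: centre of its underside; y axis along the 122 mm length (along the rack's x, either way, when square in the row), x across, z up. Starts in the rack next to the fixed cheek, 5 to 45 mm forward of the back board
- tea_box_mid: loose tea carton, pale green with a leaf picture, 58 x 122 mm on plan, 65 mm high, 0.1 to 0.2 kg; may tip if its side is pushed high up. Origin: centre of its underside; y axis along the 122 mm length (along the rack's x, either way, when square in the row), x across, z up. Starts in the rack beside tea_box_left, 5 to 45 mm forward of the back board
- tea_box_out: loose tea carton, pale green with a leaf picture, 58 x 122 mm on plan, 65 mm high, 0.1 to 0.2 kg; may tip if its side is pushed high up. Origin: centre of its underside; y axis along the 122 mm length (along the rack's x, either way, when square in the row), x across, z up. Starts in front of the bay's free end, skewed by up to 0.5 rad and off to the bookend's side
- mug: bystander: white mug with a leaf pattern and a handle, 92 mm across, 95 mm high; origin: centre of its underside; leave it alone
- sugar_tin: bystander: lidded grey canister, 77 mm across, 100 mm high; origin: centre of its underside; leave it alone
- cup: bystander: small cup upside down with a black and white checked band, 66 mm across, 53 mm high; origin: centre of its underside; leave it alone
- spoon: bystander: teaspoon lying flat, 134 x 27 mm; origin: centre of its underside; leave it alone

How it is judged:
On the way, in this order (a step that is already met when the one before it is completed fails the run):
1. all three cartons stand in the rack against its back board (within 10 mm), the bookend not yet closed (x of tea_box_left in the frame of tea_rack between -0.071 and -0.053 m and x of tea_box_mid in the frame of tea_rack between -0.071 and -0.053 m and x of tea_box_out in the frame of tea_rack between -0.071 and -0.053 m and y of tea_box_left in the frame of tea_rack between -0.1 and 0.105 m and y of tea_box_mid in the frame of tea_rack between -0.1 and 0.105 m and y of tea_box_out in the frame of tea_rack between -0.1 and 0.105 m and value of joint bookend below 0.08 m), for 0.2 s.
2. the bookend closes up the row (value of joint bookend above 0.08 m), for 0.2 s.
At the end, for the whole second after the job is handed in: All three cartons stand upright at rest in the rack, each within 8 mm of the back board and square to it within 0.08 rad, and the bookend has closed up the row so that the gaps left add up to less than 6 mm (bookend reading above 0.080) (x of tea_box_left in the frame of tea_rack between -0.069 and -0.053 m and x of tea_box_mid in the frame of tea_rack between -0.069 and -0.053 m and x of tea_box_out in the frame of tea_rack between -0.069 and -0.053 m and y of tea_box_left in the frame of tea_rack between -0.1 and 0.105 m and y of tea_box_mid in the frame of tea_rack between -0.1 and 0.105 m and y of tea_box_out in the frame of tea_rack between -0.1 and 0.105 m and angle between each of tea_box_left, tea_box_mid, tea_box_out's own z axis and vertical below 0.08 rad and angle between the y axis of each of tea_box_left, tea_box_mid, tea_box_out and the x axis of tea_rack, either way round below 0.08 rad and height (world z) of each of tea_box_left, tea_box_mid, tea_box_out below 0.006 m and linear speed of each of tea_box_left, tea_box_mid, tea_box_out below 0.01 m/s and value of joint bookend above 0.08 m and velocity of joint bookend below 0.01 m/s); the robot touches nothing.
It fails at once if a tea carton is lifted (12 mm off the worktop) (height (world z) of any of tea_box_left, tea_box_mid, tea_box_out above 0.012 m).
It fails at once if a tea carton is tipped by more than 0.35 rad (angle between any of tea_box_left, tea_box_mid, tea_box_out's own z axis and vertical above 0.35 rad).
It fails at once if another thing on the worktop is shifted by more than 25 mm (distance of any of mug, sugar_tin, cup, spoon from where it was at the start of the episode above 0.025 m).
It also fails if it takes over 61 s, if anything falls off the work surface, if the arm or the gripper's body presses on something with over 40 N, if the wrist force passes 120 N, or if a joint passes its speed limit or range.

### The arm

A 6-joint arm with a two-finger parallel gripper is mounted at the origin on a cart in front of the work surface, level with it; the furniture and walls round the work are solid. World frame = base frame: x ahead of the robot, y to its left, z up, the work surface at z = 0. Lengths are in m, angles in rad, forces in N, time in s.
With the tool pointing down it reaches from about 0.3 to 0.825 m from the base axis. Payload 5.4 kg.
Tool frame: the origin (TCP) lies midway between the tips of the shut fingers; the grasp point (between the pads) lies 19 mm behind it; y points along the fingers, z is the direction in which the jaws open and shut, and the axes are right-handed (so a half turn about y gives the same grasp; the last joint's range is limited). The gripper opens to 92 mm and grips with 3 to 60 N. Pads are 20 mm wide; open, the fingers measure 128 mm over their backs; the gripper's body (75 mm by 189 mm) begins 69 mm behind the grasp point.
Start: joints at [1.109, 0.158, 1.597, -0, 1.386, -0.21], TCP at [0.143, 0.557, 0.215] pointing down, gripper open.
Joint ranges: [-2.91, 2.91], [-0.94, 2.29], [0.18, 2.7], [-1.29, 4.43], [0.17, 2.64], [-3, 3]. Speed limits (rad/s): [2.57, 2.57, 3.14, 3.14, 3.14, 3.14].

### API

Orientations are given as a 3x3 rotation matrix whose columns are the frame's x, y, z axes.
In Python, from workcell import sense, optics, env gives the robot as it stands.
- The arm moves only by the tool move_arm, never from a script. Its argument "moves" is text: rows parted by semicolons, each of 5 numbers parted by spaces: the shift along the tool's x, y, z in cm, then the turn about the tool's y in rad, then the opening, from 0 (shut) to 1 (fully open). A call has 1 to 20 rows; each row is the pose to reach, as a shift and turn from the pose commanded when the call began, along the tool's axes at that moment; what a row does not reach only later rows make up. A row lasts 1/10 s, in which the tool goes at most 50 mm and 8.59 degrees, less where a joint would pass 70% of its speed; a pose out of reach is approached as far as the arm can. A call with a gripper value outside its range is refused whole. The fingers move at their own pace and stop on an object; the grip force is fixed at half the most. Time passes only in rows, so rows that repeat a pose let the fingers close. It gives the time, the measured TCP pose, the force and the opening at its end, in the units of the state.
- sense(): the state, without advancing time (a new reading comes with each control period).
- optics.camera(name): name is "scene" or "side" or "wrist"; returns (picture, depth): 400x640x3 uint8, blue, green, red; 400x640 float32, m along the optical axis (not along the pixel's ray), 0 where there is no reading.
- optics.camera_model(name): a dict with "vfov" (degrees; the focal length in pixels is half the picture's height over the tangent of half this angle, whatever the lens; pixels are square), "cx", "cy" (the principal point, pixels), "position" and "attitude" of the camera in the world. Camera axes: x right, y down, z forward; pixel columns grow to the right and rows downward; lengths in m; the calibration is good to about 2 mm. A picture is of the moment at which its call begins: read the wrist's pose just before it. camera_model takes no time and is no camera call; for the wrist camera it gives the pose at the moment of the call.
- env.sign_off(): hands the job in, once; it reports no verdict.
Trained networks look in the newest picture that a camera, given by its name, has taken for a name from the list of things; names that differ only in an ending like _2 or _b are one class to them, and where a whole thing is asked for, a point or a joint stands for the part that bears it (a point fixed in the world has none). Each returns a list of dicts, best first, with "confidence" (0 to 1); they miss things now and then, are a little off and sometimes report something else, mostly with a low value. They report only what shows in the picture. A call takes as long as a camera call.
- optics.masks_of(camera, target): "region" (400x640 bool, what is visible of it) and "bbox" ([left, top, right, bottom] in pixels, round what is visible of it).
The state is a dict: "time_s": time; "joint_pos": joint angles; "qd": joint speeds; "tau": joint torques, N m; "ee_pos": TCP position; "ee_rot": TCP orientation; "wrist_force": force on the tool from outside, world axes, zero at the start; "moment": the same for the moment, N m; "width": opening from 0.0 (shut) to 1.0 (fully open).
Only numpy, scipy, OpenCV 4.12 (cv2) and the standard library are available. Lean on these libraries where they do the work, as an engineer would, in place of code of your own. Each camera call takes 0.05 s, during which the arm holds its last target.

## Working session

There is one attempt and no reset: what is moved stays moved. The work goes in short steps, Python scripts to look and compute and a tool call to move; the robot and the scene stay as the last step left them, time stands still between calls to the robot, and variables do not carry over. Pictures are saved under pics/ and viewed, and the job is handed in when it is done.

Besides the shell and the picture viewer there is one more tool, called after ">>>" as name(argument=value, ...) on one line, values as JSON. move_arm: Moves the arm, as the interface text tells. Its arguments: {"type":"object","properties":{"moves":{"type":"string"}},"required":["moves"]}

```bash
ls; mkdir -p pics; cat > h.py <<'E'
import numpy as np, cv2
from workcell import sense, optics, env
def cloud(name,depth,m=None):
    m=m or optics.camera_model(name)
    f=200/np.tan(np.radians(m["vfov"])/2)
    v,u=np.mgrid[0:400,0:640]
    P=np.stack([(u-m["cx"])/f*depth,(v-m["cy"])/f*depth,depth],-1)
    return P@np.array(m["attitude"]).T+np.array(m["position"])
def snap(name,tag):
    m=optics.camera_model(name)
    im,d=optics.camera(name)
    cv2.imwrite(f"pics/{tag}.png",im)
    return im,d,cloud(name,d,m)
E
python3 - <<'E'
from h import *
s=sense();print(s["time_s"],s["ee_pos"],np.round(s["ee_rot"],3),s["width"])
for n in ["scene","side","wrist"]:
    im,d,P=snap(n,n+"0"); np.save(n+"0.npy",P); m=optics.camera_model(n);print(n,m)
E
```

```text
pics
0.0 [0.14299323 0.55630762 0.21365241] [[ 0.968 -0.001  0.249]
 [-0.249 -0.002  0.968]
 [-0.    -1.    -0.002]] 0.9973183921334235
scene {'vfov': 51.7093869744223, 'cx': 326.9364335635511, 'cy': 198.01609668219822, 'position': array([-0.13523233,  0.12449391,  0.98758489]), 'attitude': array([[-0.47916997, -0.67976836,  0.55525771],
       [-0.87771038,  0.36782322, -0.30713283],
       [ 0.0045425 , -0.63452428, -0.77288958]])}
side {'vfov': 50.31993176746095, 'cx': 320.6647623861962, 'cy': 197.545988523484, 'position': array([ 0.45667214, -1.53113852,  0.59683945]), 'attitude': array([[ 0.99778926, -0.03923339,  0.05364078],
       [-0.06462626, -0.38464907,  0.92079777],
       [-0.01549314, -0.92222873, -0.38633422]])}
wrist {'vfov': 71.98642086122503, 'cx': 320.7700121857243, 'cy': 204.1378616778476, 'position': array([0.06172092, 0.5768109 , 0.3832722 ]), 'attitude': array([[ 0.25037277,  0.92419286,  0.28841122],
       [ 0.96814744, -0.23838791, -0.07656203],
       [-0.00200433,  0.29839364, -0.95444079]])}
```

View pics/scene0.png

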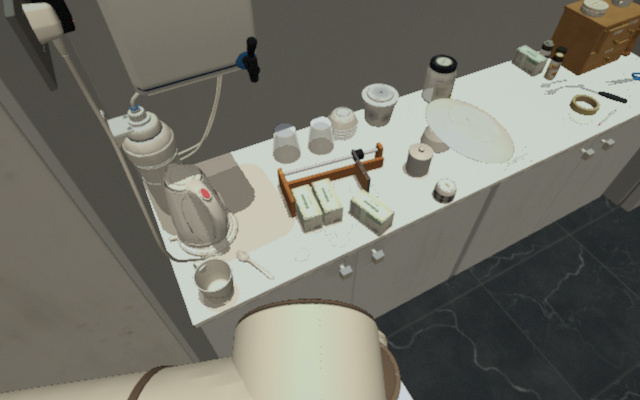

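View pics/side0.png

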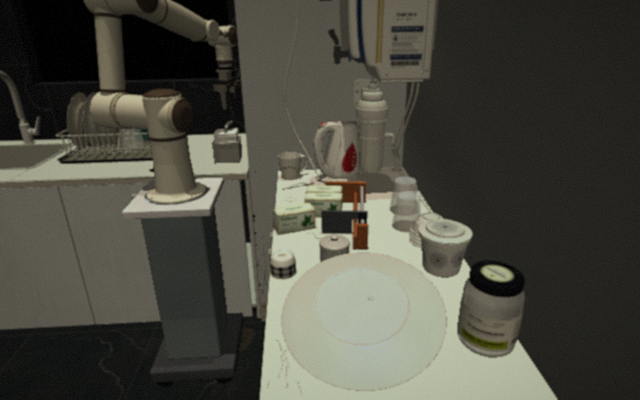

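View pics/wrist0.png

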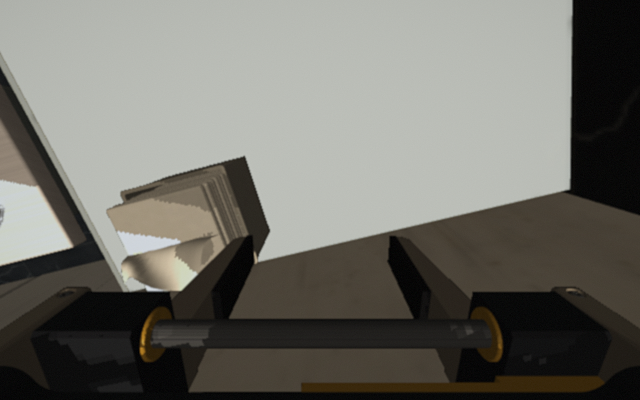

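The scene picture shows the rack with its cheek at about (288,190) and bookend at (362,172). Two cartons are at (308,207) and (327,200), and the loose one is at (372,210). The tin is at (419,160), the cup at (446,188), and the spoon and mug are at lower left. The wrist camera does not see the work yet.

```bash
python3 - <<'E'
from h import *
im=cv2.imread("pics/scene0.png");P=np.load("scene0.npy")
optics.camera("scene")
for t in ["tea_box_left","tea_rack","bookend","mug","sugar_tin","cup","spoon"]:
    for r in optics.masks_of("scene",t)[:4]:
        g=r["region"]; Q=P[g]
        print(t,round(r["confidence"],2),r["bbox"],np.round(np.median(Q,0),3),np.round(np.percentile(Q,[3,97],axis=0),3).tolist())
        np.save(f"m_{t}_{int(r['bbox'][0])}.npy",g)
# topdown view of x .3-.9, y -.5..0.3
sel=(P[...,2]>-.02)&(P[...,2]<.25)
Q=P[sel];c=im[sel]
print(Q.min(0),Q.max(0))
img=np.zeros((600,800,3),np.uint8)
o=np.argsort(Q[:,2])
x0,y0=0.3,0.3
px=((y0-Q[o,1])*1000).astype(int);py=(600-(Q[o,0]-x0)*1000).astype(int)
ok=(px>=1)&(px<799)&(py>=1)&(py<599)
for a,b,k in zip(px[ok],py[ok],c[o][ok]): img[b-1:b+2,a-1:a+2]=k
cv2.imwrite("pics/top0.png",img)
u0,v0,u1,v1=260,120,480,250
cv2.imwrite("pics/crop0.png",cv2.resize(im[v0:v1,u0:u1],None,fx=3.6,fy=3.6,interpolation=cv2.INTER_CUBIC))
E
```

```text
tea_box_left 0.63 [290.3, 184.9, 323.2, 233.9] [ 0.52  -0.176  0.065] [[0.483, -0.208, 0.007], [0.596, -0.148, 0.069]]
tea_rack 0.84 [279.6, 140.5, 381.5, 216.3] [ 0.627 -0.347  0.042] [[0.536, -0.484, 0.001], [0.683, -0.141, 0.079]]
bookend 0.67 [352.7, 149.4, 367.5, 193.0] [ 0.582 -0.385  0.061] [[0.523, -0.427, 0.008], [0.65, -0.377, 0.079]]
mug 0.92 [192.8, 259.0, 232.9, 302.5] [0.45  0.133 0.056] [[0.385, 0.091, 0.004], [0.484, 0.171, 0.095]]
sugar_tin 0.72 [406.1, 144.8, 431.2, 177.8] [ 0.528 -0.567  0.073] [[0.505, -0.612, 0.004], [0.569, -0.546, 0.095]]
cup 0.9 [431.0, 180.9, 455.9, 201.6] [ 0.402 -0.574  0.045] [[0.379, -0.609, 0.003], [0.433, -0.556, 0.054]]
spoon 0.55 [236.1, 251.1, 269.5, 275.3] [0.494 0.034 0.005] [[0.409, -0.002, 0.0], [0.516, 0.049, 0.014]]
spoon 0.18 [190.8, 262.3, 232.2, 302.2] [0.449 0.133 0.057] [[0.385, 0.092, 0.007], [0.473, 0.17, 0.095]]
[-0.01934014 -1.92951225 -0.01999195] [0.93235328 0.40803943 0.24998809]
```

View pics/top0.png

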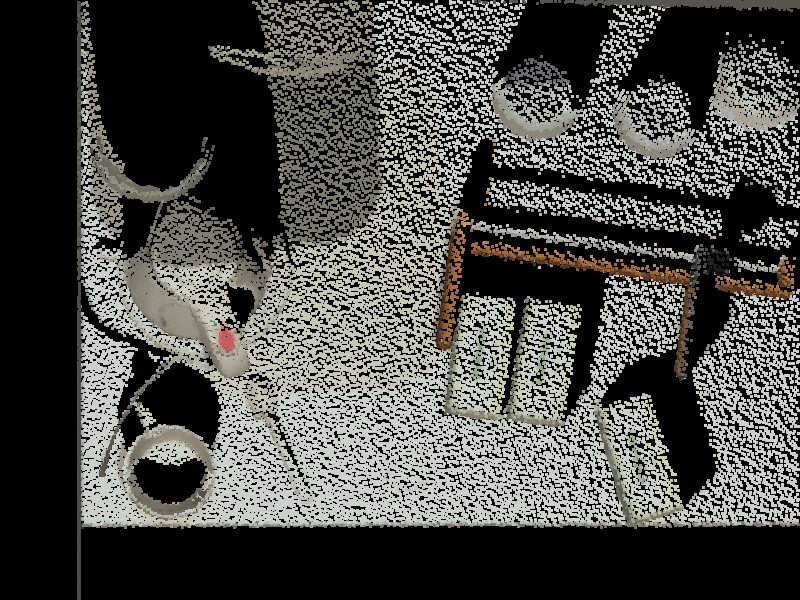

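View pics/crop0.png

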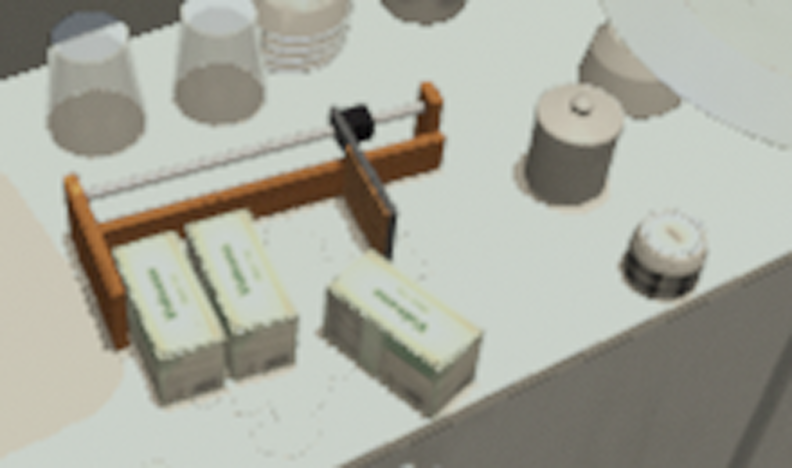

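The top-down view shows the rack turned slightly (board falling to the right). Both racked cartons are about 40 mm off the board, and the loose carton is skewed the other way near the worktop's front edge. Next I'll fit poses.

```bash
cat > fit.py <<'E'
from h import *
def fitall(P,im,R=None,verbose=True):
    z=P[...,2]
    # carton tops
    ok=(z>.058)&(z<.071)&(P[...,0]>.36)&(P[...,0]<.68)&(P[...,1]>-.46)&(P[...,1]<-.12)
    # greenish white colour (not orange wood / not dark)
    hsv=cv2.cvtColor(im,cv2.COLOR_BGR2HSV)
    ok&=(hsv[...,2]>110)&(hsv[...,1]<90)
    n,lab=cv2.connectedComponents(ok.astype(np.uint8),connectivity=4)
    out=[]
    for i in range(1,n):
        g=lab==i
        if g.sum()<120: continue
        Q=P[g][:,:2]
        r=cv2.minAreaRect((Q*1000).astype(np.float32))
        out.append((int(g.sum()),np.round(r[0],1),np.round(r[1],1),round(r[2],1)))
    return out
E
python3 - <<'E'
from fit import *
im=cv2.imread("pics/scene0.png");P=np.load("scene0.npy")
for o in fitall(P,im): print(o)
g=np.load([f for f in __import__("glob").glob("m_tea_rack*")][0])
Q=P[g]
# board top/front: z 36..46
b=Q[(Q[:,2]>.038)&(Q[:,2]<.046)&(Q[:,1]<-.2)&(Q[:,1]>-.36)]
# board front face: z .01-.036
f=Q[(Q[:,2]>.008)&(Q[:,2]<.036)&(Q[:,1]<-.2)&(Q[:,1]>-.365)&(Q[:,0]>.6)]
for n,q in(("top",b),("face",f)):
    k=np.polyfit(q[:,1],q[:,0],1); print(n,len(q),k,np.std(q[:,0]-np.polyval(k,q[:,1])))
    for yy in(-.25,-.3,-.35,):
        w=q[abs(q[:,1]-yy)<.01]; print(yy,len(w),np.round(np.percentile(w[:,0],[2,50,98]),4))
c=Q[(Q[:,2]>.07)&(Q[:,1]>-.2)&(Q[:,0]<.69)]
print("cheek",len(c),np.round(c.min(0),3),np.round(c.max(0),3),cv2.minAreaRect((c[:,:2]*1000).astype(np.float32)))
g=np.load([f for f in __import__("glob").glob("m_bookend*")][0])
c=P[g];c=c[(c[:,2]>.072)&(c[:,0]<.62)]
print("be",len(c),cv2.minAreaRect((c[:,:2]*1000).astype(np.float32)))
E
```

```text
(221, array([ 658.8, -283.7]), array([225.8,  13.4]), 82.8)
(622, array([ 537.4, -245.1]), array([ 55.6, 122.2]), 81.3)
(646, array([ 544., -182.]), array([ 56., 122.]), 82.1)
(654, array([ 442.8, -339.2]), array([123.2,  58.1]), 18.4)
top 147 [0.14888777 0.67877315] 0.003491639428312837
-0.25 19 [0.6365 0.6414 0.6494]
-0.3 16 [0.6296 0.633  0.638 ]
-0.35 18 [0.6203 0.6269 0.6341]
face 232 [0.14705646 0.67514364] 0.0017271667711386603
-0.25 26 [0.6351 0.6384 0.6422]
-0.3 24 [0.6291 0.6313 0.6349]
-0.35 35 [0.6205 0.6239 0.6267]
cheek 190 [-0.135 -0.168  0.07 ] [0.689 0.124 0.988] ((271.9505615234375, -33.12849426269531), (35.065887451171875, 872.5487670898438), 71.13970184326172)
be 78 ((229.47662353515625, -153.37017822265625), (44.1683349609375, 915.9329223632812), 55.45777893066406)
```

```bash
cat >> h.py <<'E'
TH=-np.arctan(0.1470)
RX=np.array([np.cos(TH),np.sin(TH)]);RY=np.array([-np.sin(TH),np.cos(TH)])
def setorigin(o): global O; O=np.array(o)
E
python3 - <<'E'
from h import *
im=cv2.imread("pics/scene0.png");P=np.load("scene0.npy")
B=np.array([.6751-.147*.3,-.3]) # point on face
X=(P[...,:2]-B)@RX; Y=(P[...,:2]-B)@RY; Z=P[...,2]
ok=(Z>.071)&(Z<.085)&(X>-.12)&(X<.01)&(Y<.2)&(Y>-.2)
for n,a,b in(("cheek",.05,.2),("be",-.2,0)):
    s=ok&(Y>a)&(Y<b)
    for x0 in np.arange(-.11,.01,.02):
        w=s&(X>x0)&(X<x0+.02)
        if w.sum()>2: print(n,round(x0,2),w.sum(),np.round(np.percentile(Y[w],[0,10,50,90,100]),4))
    print(X[s].min())
s=(Z>.015)&(Z<.07)&(X>-.09)&(X<-.02)&(Y<-.04)&(Y>-.2); print("be face",s.sum(),np.round(np.percentile(Y[s],[2,10,50,90,98]),4))
for c in([.5374,-.2451],[.544,-.182],[.4428,-.3392]):
    d=np.array(c)-B; print(np.round([d@RX,d@RY],4))
for n,c in dict(tin=(.54,-.58),cup=(.41,-.582)).items():
    d=np.array(c)-B; print(n,np.round([d@RX,d@RY],4))
print(RX,RY,B)
E
```

```text
cheek -0.11 16 [0.1384 0.1401 0.1454 0.1497 0.151 ]
cheek -0.09 30 [0.1274 0.1377 0.1433 0.1495 0.1502]
cheek -0.07 25 [0.0572 0.1383 0.1448 0.1494 0.1505]
cheek -0.05 26 [0.1371 0.1387 0.1436 0.1492 0.1503]
cheek -0.03 27 [0.137  0.1383 0.1445 0.1501 0.1506]
cheek -0.01 24 [0.1378 0.1389 0.1445 0.1503 0.1518]
-0.09999276254520137
be -0.11 5 [-0.0978 -0.0977 -0.0974 -0.0941 -0.094 ]
be -0.09 16 [-0.0992 -0.0972 -0.0939 -0.0914 -0.0902]
be -0.07 14 [-0.1005 -0.0982 -0.0945 -0.0926 -0.0925]
be -0.05 18 [-0.0992 -0.0981 -0.094  -0.0915 -0.0894]
be -0.03 17 [-0.099  -0.0981 -0.0941 -0.09   -0.0895]
be -0.01 14 [-0.0996 -0.0985 -0.0945 -0.0923 -0.0918]
-0.09425722897459893
be face 140 [-0.0931 -0.0918 -0.0908 -0.0896 -0.0892]
[-0.1006  0.0407]
[-0.1032  0.1041]
[-0.1805 -0.0662]
tin [-0.0493 -0.2903]
cup [-0.1776 -0.3111]
[ 0.98936751 -0.14543702] [0.14543702 0.98936751] [ 0.631 -0.3  ]
```

```bash
python3 - <<'E'
from h import *
for n in ["scene","side","wrist"]:
    P=np.load(n+"0.npy")
    Q=P.reshape(-1,3); Q=Q[np.isfinite(Q).all(1)&(Q[:,2]>.02)]
    H,_,_=np.histogram2d(Q[:,0],Q[:,1],bins=[np.arange(0,.91,.1),np.arange(-.6,.71,.1)])
    m=np.zeros_like(H)
    i=(Q[:,0]/.1).astype(int);j=((Q[:,1]+.6)/.1).astype(int)
    for a,b,z in zip(i,j,Q[:,2]):
        if 0<=a<9 and 0<=b<13: m[a,b]=max(m[a,b],z)
    print(n,"rows x 0..0.9; cols y -.6...7");print((m*100).round().astype(int))
E
```

```text
scene rows x 0..0.9; cols y -.6...7
[[ 0  0  0  0  0 38 74 74 69 64  0  0  0]
 [ 0  0  0  0  0  0  0  0  0  0  0  0  0]
 [ 0  0  0  0  0  0  0  0 79 64 45  0  0]
 [ 6  0  7  0  0  0 10 10 78  0  0  0  0]
 [ 8  0  7  7  7  0 10 75 78  0  0  0  0]
 [10  0  8  7 57 57 24 72 74  0  0  0  0]
 [10  8  8  7 62 65 67 69 64  0  0  0  0]
 [13  8 11 11 43 43 43 45 55  0  0  0  0]
 [41 42 44 29 15 33 18  0 55  0  0  0  0]]
side rows x 0..0.9; cols y -.6...7
[[ 0  0  0  0  0 38 67 67 67 65 60 51  0]
 [ 0  0  0  0  0  0 30  0  0 60 60 58 35]
 [ 0  0  0  0  0  0  0  0 67 10 10 57  0]
 [ 5  0  7  0  0  0 10 10 67  0  0  0  0]
 [ 8  0  7  7  7  0 10 66 67  0  0  0  0]
 [10  8  8  7 57 50 24 66 66  0  0  0  0]
 [10  8  8  7 65 65 66 66 66  0  0  0  0]
 [12 11 11 11 65 45 44 44 44  0  0  0  0]
 [44 32 25 16 65 40 27 30 36  0  0  0  0]]
wrist rows x 0..0.9; cols y -.6...7
[[ 0  0  0  0  0  0  0  0  0 14 34 38  0]
 [ 0  0  0  0  0  0  0  0  0 18 34 34 34]
 [ 0  0  0  0  0  0  0  0  4  4 22 24 24]
 [ 0  0  0  0  0  0  0  0  0  0  0  0  0]
 [ 0  0  0  0  0  0  0  0  0  0  0  0  0]
 [ 0  0  0  0  0  0  0  0  0  0  0  0  0]
 [ 0  0  0  0  0  0  0  0  0  0  0  0  0]
 [ 0  0  0  0  0  0  0  0  0  0  0  0  0]
 [ 0  0  0  0  0  0  0  0  0  0  0  0  0]]
```

```bash
python3 - <<'E'
from h import *
for n in ["scene","side","wrist"]:
    P=np.load(n+"0.npy").reshape(-1,3)
    s=P[(P[:,1]>.17)&(P[:,1]<.35)&(P[:,0]>.2)&(P[:,0]<.5)&(P[:,2]>.12)]
    if len(s): print(n,len(s),np.round(np.percentile(s,[0,2,50,98,100],axis=0),3).tolist())
    s=P[(P[:,1]>.3)&(P[:,1]<.6)&(P[:,0]>.2)&(P[:,0]<.5)&(P[:,2]>.02)]
    if len(s): print(n,len(s),np.round(np.percentile(s,[0,2,50,98,100],axis=0),3).tolist())
    s=P[(P[:,1]>-.3)&(P[:,1]<0)&(P[:,0]>.2)&(P[:,0]<.75)&(P[:,2]>.14)]
    if len(s): print(n,"mid",len(s),np.round(np.percentile(s,[0,2,50,98,100],axis=0),3).tolist())
E
```

```text
scene 40278 [[0.247, 0.178, 0.12], [0.249, 0.192, 0.173], [0.251, 0.237, 0.567], [0.478, 0.343, 0.77], [0.5, 0.35, 0.787]]
scene 13156 [[0.248, 0.3, 0.149], [0.249, 0.302, 0.204], [0.25, 0.348, 0.404], [0.252, 0.451, 0.603], [0.253, 0.477, 0.637]]
scene mid 4951 [[0.568, -0.132, 0.403], [0.581, -0.125, 0.417], [0.632, -0.061, 0.562], [0.733, -0.002, 0.635], [0.745, -0.0, 0.645]]
side 9147 [[0.248, 0.172, 0.12], [0.254, 0.191, 0.133], [0.374, 0.218, 0.419], [0.495, 0.227, 0.658], [0.5, 0.235, 0.667]]
side 46 [[0.2, 0.378, 0.095], [0.2, 0.406, 0.097], [0.205, 0.533, 0.535], [0.209, 0.557, 0.567], [0.21, 0.557, 0.57]]
side mid 3161 [[0.571, -0.148, 0.404], [0.589, -0.142, 0.428], [0.685, -0.134, 0.551], [0.747, -0.03, 0.645], [0.75, -0.001, 0.653]]
wrist 16741 [[0.2, 0.3, 0.02], [0.25, 0.416, 0.028], [0.251, 0.516, 0.162], [0.252, 0.597, 0.227], [0.253, 0.6, 0.236]]
```

```bash
python3 - <<'E'
from h import *
P=np.load("wrist0.npy")
for u,v in [(320,60),(500,150),(100,100),(60,200),(20,200),(180,200),(240,200),(160,270),(320,270),(320,380),(560,230),(600,100),(60,150),(320,335),(215,290),(420,290),(250,245),(390,245),(60,350),(580,350)]:
    print((u,v),np.round(P[v,u],3))
P=np.load("scene0.npy").reshape(-1,3)
s=P[(P[:,1]>-.1)&(P[:,1]<.5)&(P[:,0]>-.1)&(P[:,0]<.36)]
H=[]
for x in np.arange(-.1,.36,.05):
    print(round(x,2),[ (lambda w:(round(w[:,2].min(),2),round(w[:,2].max(),2)) if len(w)>3 else None)(s[(abs(s[:,0]-x)<.025)&(abs(s[:,1]-y)<.025)]) for y in np.arange(-.1,.5,.1)])
E
```

```text
(320, 60) [-0.006  0.592  0.001]
(500, 150) [ 0.164  0.804 -0.001]
(100, 100) [-0.032  0.303  0.001]
(60, 200) [ 0.077  0.159 -0.021]
(20, 200) [0.062 0.124 0.   ]
(180, 200) [0.1   0.43  0.136]
(240, 200) [0.127 0.461 0.073]
(160, 270) [0.153 0.401 0.161]
(320, 270) [0.251 0.526 0.054]
(320, 380) [0.251 0.527 0.218]
(560, 230) [0.252 0.815 0.085]
(600, 100) [0.124 0.898 0.038]
(60, 150) [ 0.012  0.218 -0.   ]
(320, 335) [0.12  0.561 0.318]
(215, 290) [0.122 0.511 0.275]
(420, 290) [0.146 0.602 0.274]
(250, 245) [0.126 0.512 0.22 ]
(390, 245) [0.15  0.601 0.218]
(60, 350) [0.101 0.495 0.325]
(580, 350) [0.136 0.629 0.325]
-0.1 [None, None, (np.float64(0.72), np.float64(0.73)), None, None, None]
-0.05 [None, (np.float64(0.37), np.float64(0.38)), (np.float64(0.72), np.float64(0.74)), (np.float64(0.7), np.float64(0.7)), None, None]
0.0 [None, None, (np.float64(0.7), np.float64(0.73)), (np.float64(0.65), np.float64(0.7)), None, None]
0.05 [(np.float64(0.31), np.float64(0.34)), None, None, (np.float64(0.65), np.float64(0.66)), (np.float64(0.62), np.float64(0.66)), None]
0.1 [None, None, None, None, None, None]
0.15 [None, None, None, None, None, None]
0.2 [None, None, None, None, None, None]
0.25 [None, None, None, (np.float64(0.02), np.float64(0.79)), (np.float64(0.14), np.float64(0.68)), (np.float64(0.22), np.float64(0.5))]
0.3 [None, None, None, (np.float64(-0.11), np.float64(0.79)), None, None]
0.35 [None, None, None, (np.float64(-0.2), np.float64(0.78)), None, None]
```

```bash
python3 - <<'E'
import cv2
im=cv2.imread("pics/side0.png")
cv2.imwrite("pics/side0c.png",cv2.resize(im[0:240,40:300],None,fx=2.4,fy=2.4,interpolation=cv2.INTER_CUBIC))
E
```

```text
(no output)
```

View pics/side0c.png

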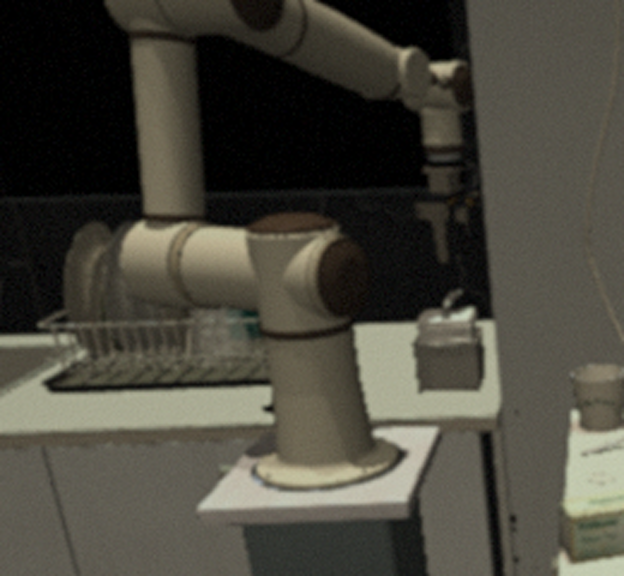

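The TCP starts behind a tall cabinet: a face at x≈0.25 and a corner at (0.25, 0.22). A caddy stands below it at about (0.13, 0.43). I'll lift, pull in, turn the tool tangentially and go round the corner close to the base.

>>> move_arm(moves="-1 -5 -1 0 0;-2.5 -9 -4 -0.1 0;-4 -11 -8 -0.25 0;-4 -11 -12 -0.4 0;-4 -11 -15 -0.55 0;-4 -11 -17 -0.7 0;-4 -11 -17 -0.85 0;-4 -11 -17 -1.0 0;-4 -11 -17 -1.15 0;-4 -11 -17 -1.3 0;-4 -11 -17 -1.45 0;-4 -11 -17 -1.55 0;-4 -11 -17 -1.55 0")

```text
time_s: 1.85
ee_pos: [0.0622, 0.4022, 0.3247]
ee_rot: [[0.269, 0.0, -0.963], [0.963, 0.0, 0.269], [0.0, -1.0, -0.0]]
wrist_force: [-0.2, -0.7, -0.8]
width: 0.005
```

```bash
python3 - <<'E'
from h import *
s=sense();print(s["time_s"],s["joint_pos"].round(3) if hasattr(s["joint_pos"],'round') else s["joint_pos"],s["ee_pos"],np.round(s["ee_rot"],3),s["wrist_force"])
snap("side","side1");snap("scene","scene1")
E
```

```text
1.85 [ 1.118 -0.35   1.855  0.     1.636 -1.751] [0.06217254 0.40215611 0.32471222] [[ 0.269  0.    -0.963]
 [ 0.963  0.     0.269]
 [ 0.    -1.    -0.   ]] [-0.18750211 -0.70056051 -0.8066136 ]
```

View pics/scene1.png

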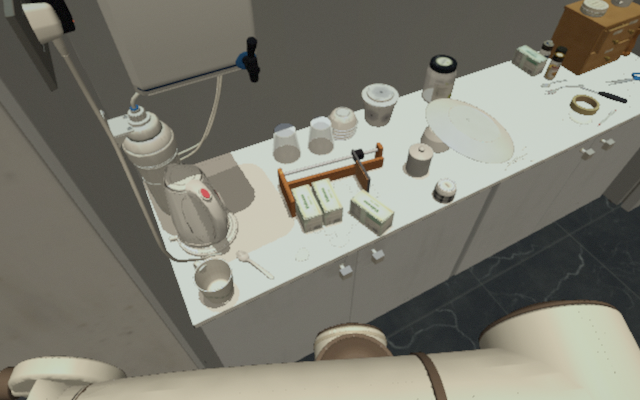

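>>> move_arm(moves="-4 0 -1.2 0 0;-8 0 -2.5 0 0;-12 0 -3.7 0 0;-14.4 0 -4.9 0 0;-14.4 0 -4.9 0 0;-14.4 0 -4.9 0 0")

```text
time_s: 2.55
ee_pos: [0.0709, 0.2506, 0.3248]
ee_rot: [[0.272, 0.001, -0.962], [0.962, 0.002, 0.272], [0.002, -1.0, -0.001]]
wrist_force: [0.0, 0.3, 0.2]
width: 0.005
```

>>> move_arm(moves="-0.1 0 -2 0.08 0;-0.4 0 -4.6 0.18 0;-1 0 -7 0.27 0;-2 0 -9.8 0.38 0;-3.1 0 -12.3 0.49 0;-4.5 0 -14.7 0.6 0;-6.3 0 -16.9 0.72 0;-8.2 0 -18.9 0.83 0;-10.4 0 -20.8 0.94 0;-13.1 0 -22.6 1.05 0;-13.1 0 -22.6 1.05 0;-13.1 0 -22.6 1.05 0")

```text
time_s: 3.75
ee_pos: [0.2534, 0.0635, 0.3244]
ee_rot: [[0.97, -0.002, -0.245], [0.245, 0.001, 0.97], [-0.001, -1.0, 0.001]]
wrist_force: [0.6, -0.1, 0.1]
width: 0.005
```

>>> move_arm(moves="0.5 0 -4 0.05 0;1.5 0 -8.5 0.1 0;2 0 -13 0.15 0;2 0 -17.5 0.2 0;2 2 -22 0.25 0;2 4 -26 0.3 0;2 6 -30 0.35 0;2 8 -34 0.394 0;1.6 10 -38 0.394 0;1.6 12 -42 0.394 0;1.6 14 -46 0.394 0;1.6 16 -50 0.394 0;1.6 18 -51.8 0.394 0;1.6 18 -51.8 0.394 0;1.6 18 -51.8 0.394 0")

```text
time_s: 5.25
ee_pos: [0.3974, -0.4327, 0.144]
ee_rot: [[0.99, -0.001, 0.142], [-0.142, 0.002, 0.99], [-0.001, -1.0, 0.002]]
wrist_force: [-0.2, 0.2, 0.7]
width: 0.005
```

```bash
cat >> h.py <<'E'
B=np.array([.631,-.3])+.008*np.array([-np.sin(TH),np.cos(TH)])
def rack(p):
    d=np.asarray(p)[...,:2]-B; return np.stack([d@RX,d@RY],-1)
def st():
    s=sense();r=s["ee_rot"];print("t",round(s["time_s"],2),"rack",np.round(rack(s["ee_pos"]),4),"z",round(s["ee_pos"][2],4),"yaw-rack",round(np.arctan2(r[1][0],r[0][0])-TH,4),"F",np.round(s["wrist_force"],1),"q",np.round(s["joint_pos"],2))
E
python3 - <<'E'
from fit import *
st()
im,d,P=snap("scene","scene2")
for o in fitall(P,im): print(o,rack(o[1]/1000).round(4), "skew",round(np.degrees(TH)-o[3]+ (90 if o[2][1]>o[2][0] else 0),1))
im,d,P=snap("wrist","wrist2")
E
```

```text
t 5.25 rack [-0.2118 -0.1732] z 0.144 yaw-rack 0.0034 F [-0.2  0.2  0.7] q [-1.03  0.25  1.63  0.    1.26 -2.46]
(316, array([ 525.6, -179.3]), array([54.8, 85.2]), 82.6) [-0.1218  0.0961] skew -1.0
(316, array([ 413.6, -349.4]), array([60.5, 57.9]), 17.0) [-0.2079 -0.0885] skew -25.4
```

View pics/scene2.png

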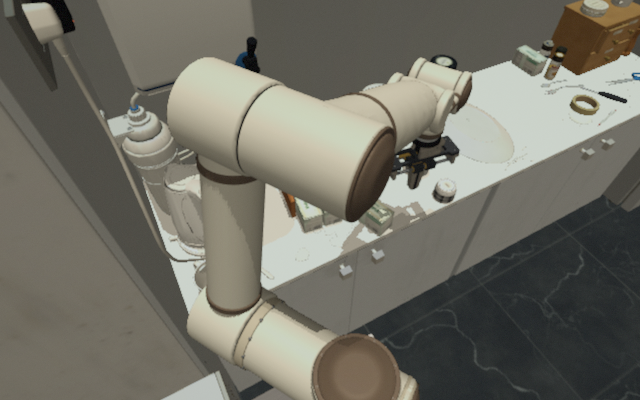

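View pics/wrist2.png

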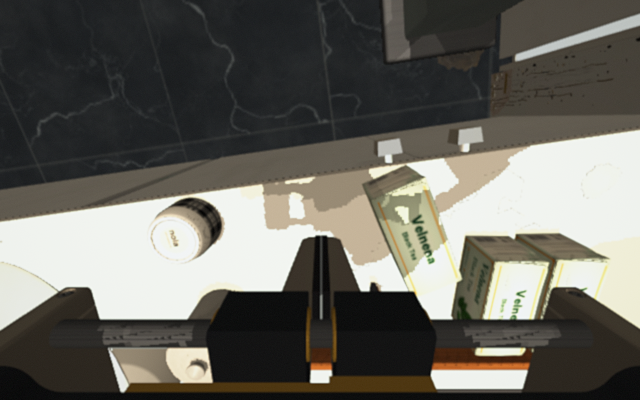

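>>> move_arm(moves="0 4 0 0 0;0 8 0 0 0;0 11.5 0 0 0;0 11.5 0 0 0;0 11.5 2 0 0;0 11.5 3 0 0;0 11.5 4 0 0;0 11.5 4.7 0 0;0 11.5 5.4 0 0;0 11.5 5.4 0 0")

```text
time_s: 6.35
ee_pos: [0.404, -0.381, 0.0301]
ee_rot: [[0.989, 0.0, 0.145], [-0.145, -0.0, 0.989], [0.001, -1.0, -0.0]]
wrist_force: [0.4, -0.5, 0.3]
width: -0.001
```

```bash
cat >> fit.py <<'E'
def wfit(tag,cam="wrist"):
    im,d,P=snap(cam,tag)
    z=P[...,2]; R=rack(P)
    ok=(d>0)&(z>.055)&(z<.0715)&(R[...,0]>-.29)&(R[...,0]<-.0)&(R[...,1]>-.16)&(R[...,1]<.135)
    dx=np.hypot(*[cv2.Sobel(z.astype(np.float32),cv2.CV_32F,a,b) for a,b in((1,0),(0,1))])
    n,lab=cv2.connectedComponents(ok.astype(np.uint8),connectivity=4)
    for i in range(1,n):
        g=lab==i
        if g.sum()<150: continue
        r=cv2.minAreaRect((R[g]*1000).astype(np.float32))
        a=r[2] if r[1][0]>r[1][1] else r[2]-90
        print(int(g.sum()),"c",np.round(r[0],1),"wh",np.round(r[1],1),"skew",round(a,1),"zmed",round(float(np.median(z[g])),4), "ext",np.round(R[g].min(0),3),np.round(R[g].max(0),3))
    return im,P
E
python3 - <<'E'
from fit import *
st(); wfit("wrist3")
E
```

```text
t 6.35 rack [-0.2128 -0.1212] z 0.0301 yaw-rack 0.0007 F [ 0.4 -0.5  0.3] q [-0.97  0.33  1.79  0.    1.02 -2.4 ]
7518 c [-207.4  -73. ] wh [62.9 55.7] skew 14.7 zmed 0.0654 ext [-0.244 -0.107] [-0.184 -0.038]
775 c [-221.7 -122.1] wh [ 2. 32.] skew -89.7 zmed 0.0639 ext [-0.223 -0.138] [-0.221 -0.106]
1572 c [-144.3  -40.9] wh [42.3 24.6] skew 16.8 zmed 0.0665 ext [-0.164 -0.054] [-0.127 -0.024]
948 c [-136.8    3.9] wh [10.  43.4] skew -9.8 zmed 0.0623 ext [-0.158  0.001] [-0.115  0.012]
```

View pics/wrist3.png

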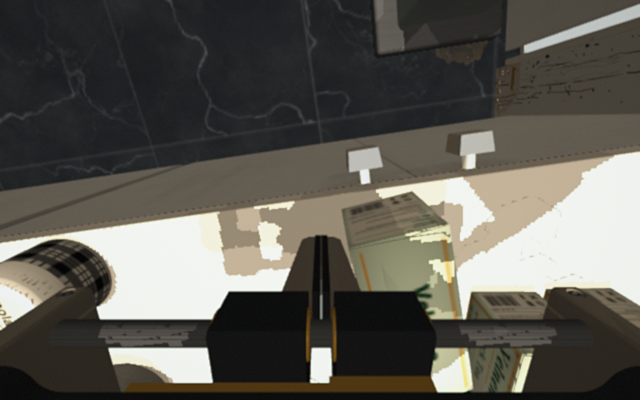

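>>> move_arm(moves="0 0 0.6 0 0;0 0 1.1 0 0;0 0 1.5 0 0;0 0 1.5 0 0")

```text
time_s: 6.8
ee_pos: [0.4058, -0.3659, 0.0294]
ee_rot: [[0.989, -0.0, 0.145], [-0.145, 0.001, 0.989], [-0.0, -1.0, 0.001]]
wrist_force: [-0.5, 0.1, 0.4]
width: 0.005
```

```bash
python3 - <<'E'
from fit import *
st(); wfit("wrist4")
E
```

```text
t 6.8 rack [-0.2133 -0.1059] z 0.0294 yaw-rack 0.0005 F [-0.5  0.1  0.4] q [-0.96  0.31  1.82  0.    1.02 -2.38]
7796 c [-207.   -76.7] wh [57.3 88.4] skew -81.8 zmed 0.0654 ext [-0.241 -0.123] [-0.185 -0.029]
924 c [-147.2  -31.3] wh [35.6 14.9] skew 6.6 zmed 0.0666 ext [-0.165 -0.039] [-0.13  -0.022]
1869 c [-137.4   14.4] wh [25.9 42.3] skew -2.3 zmed 0.0646 ext [-0.159  0.001] [-0.117  0.028]
```

>>> move_arm(moves="0 0 0.4 0 0;0 0 0.8 0 0;0 0 0.8 0 0;-1 0 -1.5 0 0;-3 0 -3 0 0;-3 0 -3 0 0")

```text
time_s: 7.45
ee_pos: [0.3703, -0.3931, 0.0296]
ee_rot: [[0.989, -0.0, 0.148], [-0.148, -0.0, 0.989], [-0.0, -1.0, -0.0]]
wrist_force: [-0.7, -0.2, 0.1]
width: 0.007
```

```bash
python3 - <<'E'
from fit import *
st(); wfit("wrist5")
E
```

```text
t 7.45 rack [-0.2444 -0.138 ] z 0.0296 yaw-rack -0.0024 F [-0.7 -0.2  0.1] q [-1.04  0.29  1.84 -0.    1.01 -2.46]
777 c [-253.4 -139.1] wh [31.6  2.3] skew 89.5 zmed 0.0639 ext [-0.254 -0.155] [-0.252 -0.123]
3706 c [-226.8  -55.9] wh [22.3 55.6] skew -88.3 zmed 0.0653 ext [-0.239 -0.084] [-0.216 -0.028]
3108 c [-177.6  -46.5] wh [36.3 47. ] skew -88.7 zmed 0.0656 ext [-0.195 -0.07 ] [-0.159 -0.023]
```

View pics/wrist5.png

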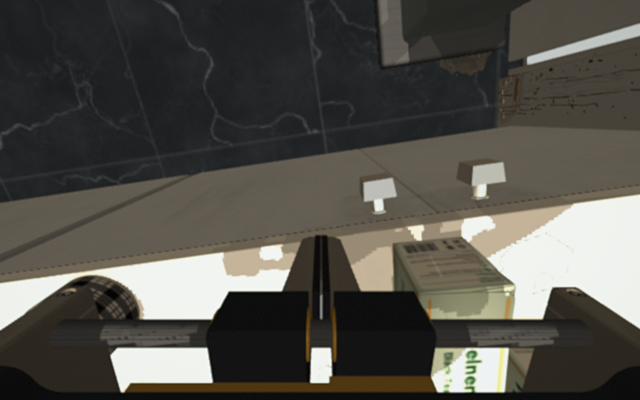

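>>> move_arm(moves="-3.1 0 -1 0 0;-3.6 0 2 0 0.1;-3.6 0 5 0 0.25;-3.6 0 8 0 0.25;-3.6 0 8.3 0 0.25;-2.5 0 8.3 0 0.25;-1 0 8.3 0 0.25;0 0 8.3 0 0.25;1 0 8.3 0 0.25;2 0 8.3 0 0.25;3 0 8.3 0 0.25;4 0 8.3 0 0.25;4 0 8.3 0 0.25")

```text
time_s: 8.8
ee_pos: [0.4249, -0.3162, 0.0298]
ee_rot: [[0.989, 0.002, 0.145], [-0.145, -0.001, 0.989], [0.002, -1.0, -0.001]]
wrist_force: [-0.1, 0.2, 0.4]
width: 0.247
```

```bash
python3 - <<'E'
from fit import *
st(); wfit("wrist6"); wfit("side6","side")
E
```

```text
t 8.8 rack [-0.2015 -0.054 ] z 0.0298 yaw-rack 0.0006 F [-0.1  0.2  0.4] q [-0.87  0.27  1.87  0.    1.   -2.29]
2294 c [-192.2  -55.4] wh [54.1 38.5] skew 89.4 zmed 0.0652 ext [-0.212 -0.082] [-0.173 -0.028]
2544 c [-137.9  -55.4] wh [28.1 50.3] skew -89.7 zmed 0.0655 ext [-0.152 -0.08 ] [-0.124 -0.03 ]
2219 c [-128.5   57.1] wh [35.5 48.1] skew -0.5 zmed 0.0652 ext [-0.153  0.039] [-0.104  0.075]
1247 c [-107.3    6.9] wh [249.8 211.2] skew 89.9 zmed 0.0658 ext [-0.213 -0.118] [-0.002  0.132]
```

View pics/wrist6.png

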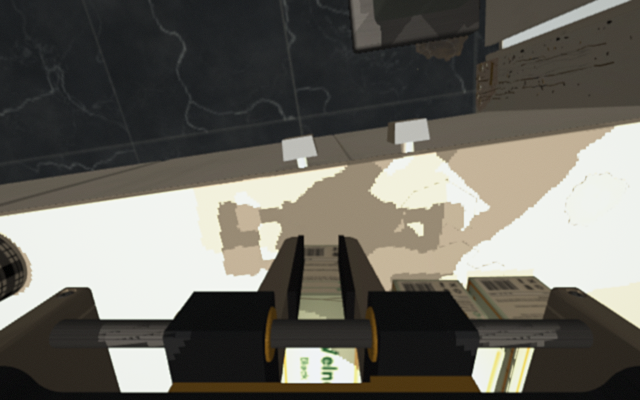

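>>> move_arm(moves="1 0 0 0 0.25;2 0 0 0 0.25;3 0 0 0 0.25;4 0 0 0 0.25;5 0 0 0 0.25;6 0 0 0 0.25;6.5 0 0 0 0.25;6.5 0 0 0 0.25")

```text
time_s: 9.7
ee_pos: [0.4886, -0.3254, 0.0298]
ee_rot: [[0.989, 0.001, 0.145], [-0.145, -0.001, 0.989], [0.001, -1.0, -0.001]]
wrist_force: [0.6, 1.0, 0.2]
width: 0.249
```

```bash
python3 - <<'E'
from fit import *
st(); wfit("wrist7"); 
E
```

```text
t 9.7 rack [-0.1372 -0.0538] z 0.0298 yaw-rack 0.0006 F [0.6 1.  0.2] q [-0.79  0.4   1.7   0.    1.04 -2.22]
15254 c [-130.9   61.2] wh [ 58.6 118.7] skew -88.7 zmed 0.0653 ext [-0.161  0.002] [-0.102  0.121]
2307 c [-128.  -55.] wh [38.2 53.6] skew -89.8 zmed 0.0652 ext [-0.147 -0.082] [-0.109 -0.028]
2541 c [-73.4 -54.9] wh [50.6 28.6] skew 89.6 zmed 0.0655 ext [-0.088 -0.08 ] [-0.059 -0.03 ]
2188 c [-64.7  57. ] wh [35.7 48.2] skew -0.8 zmed 0.0656 ext [-0.089  0.039] [-0.04   0.075]
```

View pics/wrist7.png

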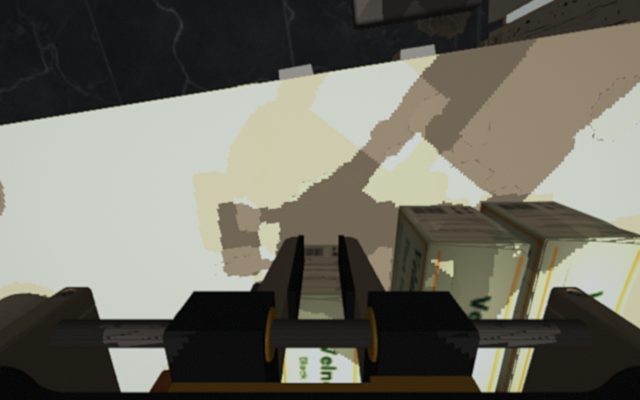

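>>> move_arm(moves="0.2 0 0 0 0.25;0.4 0 0 0 0.25;0.6 0 0 0 0.25;0.6 0 0 0 0.25")

```text
time_s: 10.15
ee_pos: [0.4938, -0.326, 0.0296]
ee_rot: [[0.989, 0.0, 0.145], [-0.145, -0.0, 0.989], [0.0, -1.0, -0.0]]
wrist_force: [-0.0, -0.7, -0.3]
width: 0.253
```

```bash
python3 - <<'E'
from fit import *
st()
E
```

```text
t 10.15 rack [-0.132  -0.0537] z 0.0296 yaw-rack 0.0001 F [-0.  -0.7 -0.3] q [-0.79  0.41  1.68  0.    1.05 -2.21]
```

>>> move_arm(moves="0.2 0 0 0 0.25;0.3 0 0 0 0.25;0.3 0 0 0 0.25")

```text
time_s: 10.45
ee_pos: [0.4943, -0.3261, 0.0296]
ee_rot: [[0.989, -0.005, 0.145], [-0.145, 0.002, 0.989], [-0.006, -1.0, 0.001]]
wrist_force: [-10.7, 2.2, 7.1]
width: 0.247
```

>>> move_arm(moves="-3 0 0 0 0.25;-7 0 0 0 0.3;-7 0 4 0 0.5;-7 0 8 0 0.5;-7 0 11.8 0 0.5;-6 0 11.8 0 0.5;-5 0 11.8 0 0.5;-4 0 11.8 0 0.5;-3 0 11.8 0 0.5;-2 0 11.8 0 0.5;-1.2 0 11.8 0 0.5;-0.6 0 11.8 0 0.5;-0.3 0 11.8 0 0.5;-0.3 0 11.8 0 0.5")

```text
time_s: 11.85
ee_pos: [0.5109, -0.2103, 0.0296]
ee_rot: [[0.989, -0.001, 0.146], [-0.146, -0.0, 0.989], [-0.001, -1.0, -0.0]]
wrist_force: [-3.7, 0.1, 2.1]
width: 0.498
```

```bash
python3 - <<'E'
from fit import *
st();wfit("wrist8")
E
```

```text
t 11.85 rack [-0.1318  0.0633] z 0.0296 yaw-rack -0.0006 F [-3.7  0.1  2.1] q [-0.61  0.32  1.8  -0.    1.02 -2.03]
1805 c [-121.8   80.2] wh [27.3 49.5] skew -18.5 zmed 0.065 ext [-0.142  0.065] [-0.101  0.101]
1710 c [-120.3   43.8] wh [52.  25.7] skew 17.7 zmed 0.0651 ext [-0.142  0.024] [-0.098  0.058]
1772 c [-112.3  -52.6] wh [48.5 16.4] skew 89.8 zmed 0.0648 ext [-0.121 -0.077] [-0.104 -0.028]
512 c [-64.9 -63.2] wh [35.  9.] skew 0.2 zmed 0.0655 ext [-0.082 -0.068] [-0.047 -0.059]
2012 c [-68.2  40.3] wh [40.1 33.1] skew 81.1 zmed 0.0655 ext [-0.083  0.018] [-0.049  0.058]
2085 c [-67.9  82.4] wh [33.1 41.9] skew -81.1 zmed 0.0654 ext [-0.083  0.064] [-0.048  0.106]
```

View pics/wrist8.png

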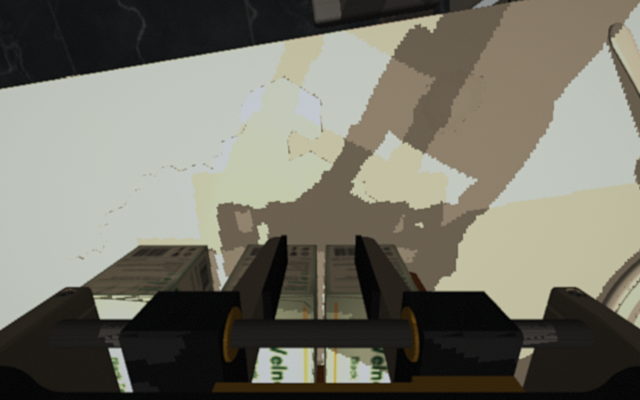

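>>> move_arm(moves="0.2 0 0 0 0.5;0.3 0 0 0 0.5;0.3 0 0 0 0.5;0 0 0 0 0.5;-4 0 0 0 0.5;-9 0 0 0 0.5;-9 0 -4 0 0.2;-9 0 -8.5 0 0;-9 0 -13 0 0;-9 0 -17 0 0;-9 0 -21.3 0 0;-9 0 -21.3 0 0")

```text
time_s: 13.1
ee_pos: [0.3907, -0.4133, 0.0307]
ee_rot: [[0.989, 0.003, 0.15], [-0.15, -0.006, 0.989], [0.004, -1.0, -0.005]]
wrist_force: [1.0, 0.7, 0.3]
width: 0.007
```

```bash
python3 - <<'E'
from fit import *
st();im,P=wfit("wrist9");wfit("scene9","scene");wfit("side9","side")
E
```

```text
t 13.1 rack [-0.2212 -0.155 ] z 0.0307 yaw-rack -0.0047 F [1.  0.7 0.3] q [-1.03  0.35  1.76 -0.    1.03 -2.45]
373 c [-230.4 -147.6] wh [15.1  2.1] skew 89.1 zmed 0.0643 ext [-0.231 -0.155] [-0.229 -0.14 ]
617 c [-63.   95.6] wh [ 55.8 122.6] skew -0.0 zmed 0.0658 ext [-0.124  0.068] [-0.002  0.124]
289 c [-90.   50.5] wh [101.5  48.3] skew 35.5 zmed 0.0651 ext [-0.124  0.006] [-0.035  0.062]
1121 c [-60.6   6.3] wh [120.  249.8] skew -89.9 zmed 0.0661 ext [-0.121 -0.119] [-0.001  0.131]
```

View pics/wrist9.png

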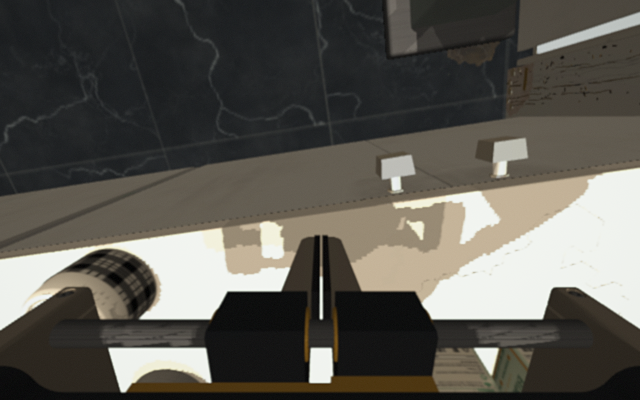

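View pics/scene9.png

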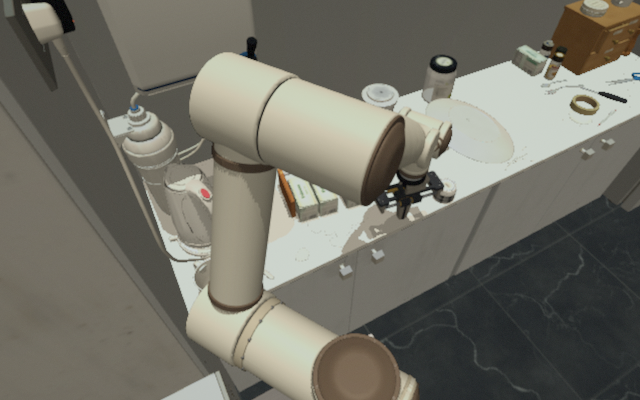

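>>> move_arm(moves="4 0 0 0 0;8 0 0 0 0;12 0 0 0 0;16 0 0 0 0;16 0 0 0 0;16 0 1 0 0;16 0 2 0 0;16 0 3 0 0;16 0 3.6 0 0;16 0 4.2 0 0;16 0 4.8 0 0;16 0 5.4 0 0;16 0 6 0 0;16 0 6.6 0 0;16 0 6.6 0 0")

```text
time_s: 14.75
ee_pos: [0.5591, -0.3639, 0.0297]
ee_rot: [[0.989, 0.001, 0.145], [-0.145, 0.001, 0.989], [0.001, -1.0, 0.001]]
wrist_force: [-0.9, 0.2, 0.1]
width: 0.005
```

```bash
python3 - <<'E'
from fit import *
st();im,P=wfit("wrist10");wfit("scene10","scene")
E
```

```text
t 14.75 rack [-0.0618 -0.0817] z 0.0297 yaw-rack 0.0006 F [-0.9  0.2  0.1] q [-0.76  0.58  1.45  0.    1.12 -2.18]
37655 c [-74.9   3.4] wh [204.2  91.3] skew 89.3 zmed 0.0654 ext [-0.12  -0.099] [-0.028  0.105]
1403 c [-6.8 15.9] wh [60.6 13.8] skew 89.3 zmed 0.0659 ext [-0.014 -0.014] [-0.     0.046]
945 c [-64.4   0.5] wh [121.1 123.3] skew -89.8 zmed 0.0654 ext [-0.125 -0.061] [-0.004  0.062]
650 c [-61.8  95.6] wh [123.   56.5] skew 0.3 zmed 0.0656 ext [-0.123  0.067] [-0.     0.124]
```

View pics/wrist10.png

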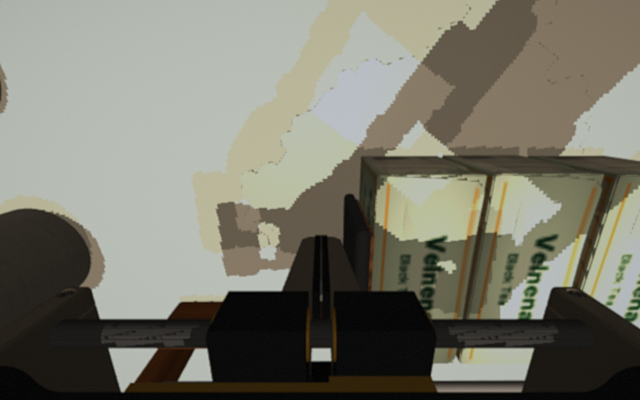

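View pics/scene10.png

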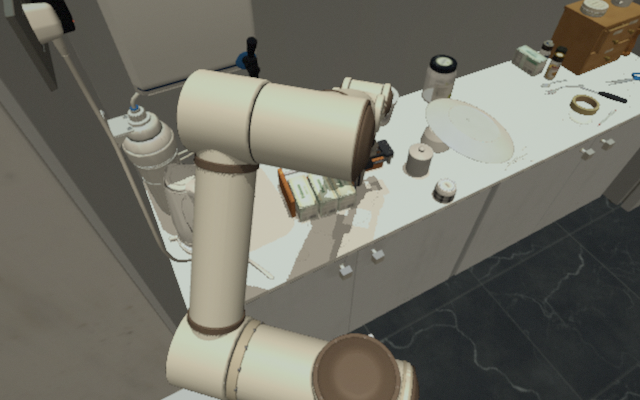

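>>> move_arm(moves="0 0 0.4 0 0;0 0 0.7 0 0;0 0 1 0 0;0 0 1 0 0")

```text
time_s: 15.25
ee_pos: [0.5604, -0.3564, 0.0298]
ee_rot: [[0.989, 0.001, 0.145], [-0.145, -0.003, 0.989], [0.002, -1.0, -0.003]]
wrist_force: [0.6, -8.1, -3.6]
width: 0.003
```

```bash
python3 - <<'E'
from fit import *
st();im,P=wfit("wrist11")
E
```

```text
t 15.25 rack [-0.0617 -0.0741] z 0.0298 yaw-rack 0.0001 F [ 0.6 -8.1 -3.6] q [-0.75  0.57  1.46 -0.    1.11 -2.17]
37814 c [-75.5  11.5] wh [204.3  91.8] skew 88.7 zmed 0.0654 ext [-0.12  -0.091] [-0.027  0.113]
1407 c [-6.8 23.4] wh [60.1 13.6] skew 89.6 zmed 0.066 ext [-0.014 -0.007] [-0.     0.053]
```

>>> move_arm(moves="0 0 0.3 0 0;0 0 0.5 0 0;0 0 0.5 0 0")

```text
time_s: 15.6
ee_pos: [0.5605, -0.3565, 0.0301]
ee_rot: [[0.989, 0.002, 0.146], [-0.146, -0.012, 0.989], [0.004, -1.0, -0.011]]
wrist_force: [-0.5, -23.4, -9.9]
width: 0.007
```

```bash
python3 - <<'E'
from fit import *
st();im,P=wfit("wrist12")
E
```

```text
t 15.6 rack [-0.0615 -0.0742] z 0.0301 yaw-rack -0.0006 F [ -0.5 -23.4  -9.9] q [-0.74  0.56  1.46 -0.01  1.1  -2.17]
37825 c [-74.7   9.6] wh [ 91.1 200.5] skew -90.0 zmed 0.0654 ext [-0.12  -0.091] [-0.029  0.11 ]
1461 c [-6.9 23. ] wh [13.9 59.3] skew -89.9 zmed 0.066 ext [-0.014 -0.007] [-0.     0.053]
```

View pics/wrist12.png

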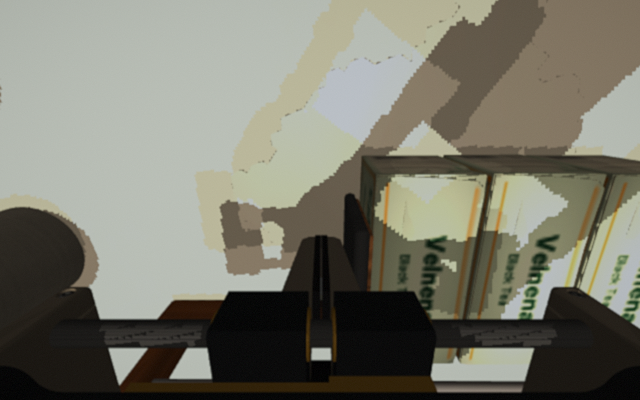

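>>> move_arm(moves="0 0 -0.5 0 0;0 0 -2.5 0 0;0 0 -5 0 0;0 -4 -5 0 0;0 -8 -5 0 0;-4 -12 -5 0 0;-8 -16 -5 0 0;-12 -19 -3 0 0;-15 -21 1 0 0;-17 -22 5 0 0;-17 -22 9 0 0;-17 -22 12 0 0;-17 -22 12 0 0")

```text
time_s: 16.95
ee_pos: [0.4104, -0.2035, 0.2503]
ee_rot: [[0.99, 0.001, 0.141], [-0.141, 0.001, 0.99], [0.001, -1.0, 0.001]]
wrist_force: [-0.0, -0.3, -0.1]
width: 0.002
```

```bash
python3 - <<'E'
from fit import *
st();im,P=wfit("wrist13");wfit("scene13","scene");wfit("side13","side")
E
```

```text
t 16.95 rack [-0.2323  0.0553] z 0.2503 yaw-rack 0.0041 F [-0.  -0.3 -0.1] q [-0.73 -0.18  1.86  0.    1.46 -2.16]
1260 c [-94.  -25.3] wh [53.  66.4] skew -87.0 zmed 0.0654 ext [-0.12  -0.058] [-0.066  0.007]
530 c [-95.9 119.5] wh [63.2 29.9] skew 21.2 zmed 0.0655 ext [-0.12   0.094] [-0.064  0.135]
322 c [-94.3  -2.6] wh [ 67.5 100.8] skew -82.1 zmed 0.0652 ext [-0.124 -0.054] [-0.054  0.044]
872 c [-60.7  32.5] wh [120.7 200.1] skew -89.7 zmed 0.0664 ext [-0.121 -0.068] [-0.     0.133]
```

View pics/wrist13.png

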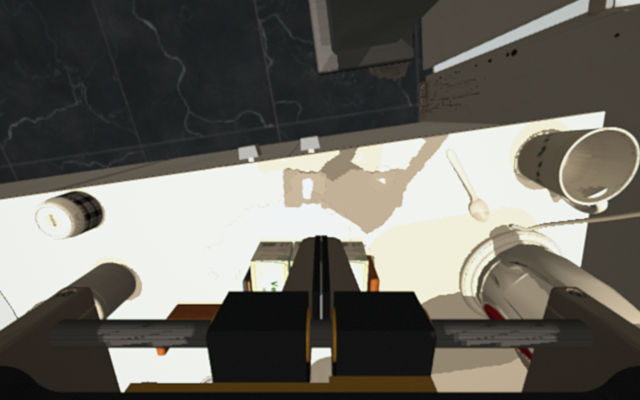

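View pics/scene13.png

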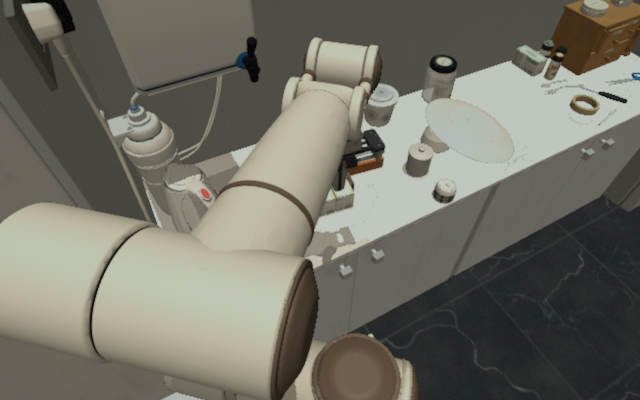

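>>> move_arm(moves="-3 -1 -4 0.1 0;-6 -3 -8 0.2 0;-9 -5 -12 0.3 0;-12 -7 -16 0.4 0;-15 -8 -20 0.5 0;-18 -8 -24 0.6 0;-20 -8 -28 0.7 0;-21.5 -8 -33 0.7 0;-21.5 -8 -33 0.7 0")

```text
time_s: 18.0
ee_pos: [0.1452, -0.5056, 0.3279]
ee_rot: [[0.658, -0.001, 0.753], [-0.753, 0.002, 0.658], [-0.002, -1.0, 0.001]]
wrist_force: [0.3, 0.7, 0.2]
width: 0.002
```

```bash
python3 - <<'E'
from fit import *
st();im,P=wfit("scene14","scene")
cv2.imwrite("pics/scene14c.png",cv2.resize(im[120:250,260:480],None,fx=3.6,fy=3.6,interpolation=cv2.INTER_CUBIC))
im,P=wfit("side14","side")
E
```

```text
t 18.0 rack [-0.4507 -0.282 ] z 0.3279 yaw-rack -0.706 F [0.3 0.7 0.2] q [-1.52 -0.02  1.56 -0.    1.6  -2.24]
877 c [-60.9  34. ] wh [120.9 197.9] skew -89.5 zmed 0.0664 ext [-0.121 -0.065] [-0.     0.133]
```

View pics/scene14c.png

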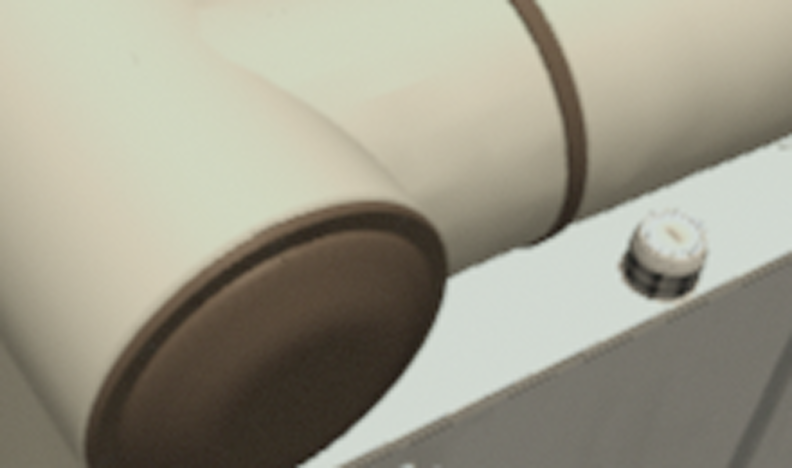

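```bash
python3 - <<'E'
from fit import *
P=cloud("side",optics.camera("side")[1]);im=cv2.imread("pics/side14.png")
R=rack(P);Z=P[...,2]
for n,zl,zh in(("carton",.06,.07),("be/cheek",.072,.085)):
    s=(Z>zl)&(Z<zh)&(R[...,0]>-.14)&(R[...,0]<.005)&(R[...,1]>-.2)&(R[...,1]<.16)
    h,e=np.histogram(R[...,1][s],np.arange(-.15,.16,.005)); print(n,[(round(a,3),int(b)) for a,b in zip(e,h) if b])
s=(Z>.02)&(Z<.07)&(R[...,0]>-.085)&(R[...,0]<-.02)&(R[...,1]>-.16)&(R[...,1]<-.03)
print("bookend outer face",s.sum(),np.percentile(R[...,1][s],[5,50,95]).round(4))
cv2.imwrite("pics/side14c.png",cv2.resize(im[165:265,255:385],None,fx=6,fy=5.5,interpolation=cv2.INTER_CUBIC))
wfit("wrist14")
E
```

```text
carton [(np.float64(-0.07), 2), (np.float64(-0.065), 34), (np.float64(-0.06), 54), (np.float64(-0.055), 11), (np.float64(-0.05), 10), (np.float64(-0.045), 6), (np.float64(-0.04), 8), (np.float64(-0.035), 3), (np.float64(-0.03), 15), (np.float64(-0.025), 24), (np.float64(-0.02), 29), (np.float64(-0.015), 22), (np.float64(-0.01), 24), (np.float64(-0.005), 18), (np.float64(0.0), 20), (np.float64(0.005), 18), (np.float64(0.01), 25), (np.float64(0.015), 27), (np.float64(0.02), 17), (np.float64(0.025), 23), (np.float64(0.03), 27), (np.float64(0.035), 21), (np.float64(0.04), 18), (np.float64(0.045), 22), (np.float64(0.05), 23), (np.float64(0.055), 24), (np.float64(0.06), 8), (np.float64(0.065), 21), (np.float64(0.07), 21), (np.float64(0.075), 14), (np.float64(0.08), 26), (np.float64(0.085), 22), (np.float64(0.09), 18), (np.float64(0.095), 20), (np.float64(0.1), 15), (np.float64(0.105), 22), (np.float64(0.11), 21), (np.float64(0.115), 15), (np.float64(0.12), 19), (np.float64(0.125), 23), (np.float64(0.13), 4)]
be/cheek [(np.float64(-0.065), 21), (np.float64(-0.06), 45), (np.float64(-0.055), 12), (np.float64(0.115), 2), (np.float64(0.12), 20), (np.float64(0.125), 36), (np.float64(0.13), 22), (np.float64(0.135), 8)]
bookend outer face 309 [-0.0633 -0.0598 -0.055 ]
5857 c [-60.7  29. ] wh [121.1 179.6] skew -89.8 zmed 0.0654 ext [-0.121 -0.061] [-0.     0.119]
```

View pics/side14c.png

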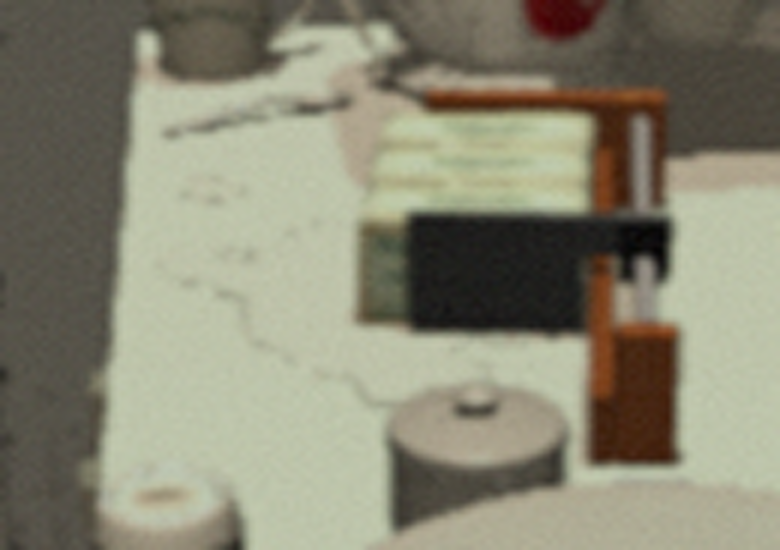

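View pics/wrist14.png

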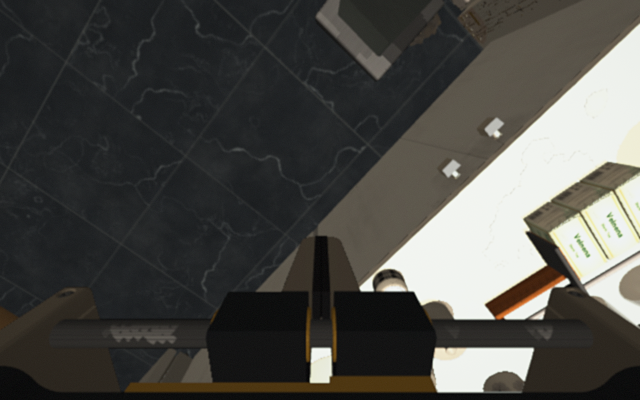

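```bash
python3 - <<'E'
from h import *
st(); print(env.sign_off())
E
```

```text
t 18.2 rack [-0.447  -0.2773] z 0.3294 yaw-rack -0.7 F [-0.4 -0.1  0.3] q [-1.51 -0.03  1.57  0.    1.6  -2.24]
the job is handed in; nothing more can be done
None
```

I handed the job in at 18.2 s with the rack tidied; the hand-in gives no verdict. Only finger pushes were used.

**What I did:** I squared the skewed carton with sideways pushes at its near end, then pushed it straight into the free space until it met the board. I pushed the other two home together, then slid the bookend in until the row was closed. A 23 N push moved it no further.

**Last checks:**
- **Cartons:** The row sits about 61 mm in front of the board, square within about 0.5°. All the tops are level at about 65 mm.
- **Row closed:** The side picture shows the row closed between bookend and cheek. Bookend outer face to cheek measures about 182 mm, against the 184 mm expected when closed.
- **Arm and bystanders:** The arm stood clear of everything at hand-in. I saw nothing on the worktop out of place, but I did not re-measure the mug, tin, cup and spoon.

**Disagreements and limits:** The side camera places the cheek about 5–8 mm off the scene camera's reading, so I judged closure by the relative width and the push force. The arm hid the rack from the scene camera at the end, so I had no final view from there.

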